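Lubricate the saw blade and hold the inching lever at mid-travel

ROBOT

A 6-joint arm with a two-finger parallel gripper is mounted at the origin on the work surface. World frame = base frame: x ahead of the robot, y to its left, z up, the work surface at z = 0. Lengths are in mm, angles in rad, forces in N, time in s.
With the tool pointing down it reaches from about 350 to 875 mm from the base axis. Payload 15.5 kg.
Tool frame: the origin (TCP) lies on the mounting face of the last link; the fingertips stand 173 mm ahead of it and the grasp point (between the pads) lies 155 mm ahead of it (arm.grasp_offset is the distance from the TCP to the grasp point, in mm); x points along the fingers, y is the direction in which the jaws open and shut, and the axes are right-handed (so a half turn about x gives the same grasp; the last joint's range is limited). The gripper opens to 85 mm and grips with 20 to 120 N. Pads are 22 mm wide; open, the fingers measure 114 mm over their backs; the gripper's body (76 mm by 85 mm) begins 54 mm behind the grasp point. The pads swing forward as they close: fully open they stand 13 mm farther back than shut.
Start: joints at [-1.236, 0.494, 1.345, -0, 1.302, -0.096], TCP at [261, -567.897, 404.677] pointing down, gripper open.
Joint ranges: [-2.91, 2.91], [-0.82, 2.16], [0.22, 2.67], [-1.22, 4.37], [0.12, 2.79], [-3.08, 3.08]. Speed limits (rad/s): [1.89, 1.89, 2.57, 3.01, 3.01, 3.01].

INTERFACE

Orientations are given as a unit quaternion [x, y, z, w].
In Python, from station import arm gives the robot as it stands. The module is installed in compiled form; this text tells all that it offers.
- The arm moves only by the tool servo_tool, never from a script. Its argument "commands" is a list of rows, each a list of 4 numbers: the shift along the world's x, y, z in cm, then the turn about the world's z in rad. A call has 1 to 8 rows; each row is the pose to reach, as a shift and turn from the pose measured when the call began; what a row does not reach only later rows make up. A row lasts 1/10 s, in which the tool goes at most 50 mm and 8.59 degrees, less where a joint would pass 70% of its speed; a pose out of reach is approached as far as the arm can. A call with a gripper value outside its range is refused whole. "fingers" is the closure in counts, from 0 (fully open) to 255 (shut), set as the call begins (left out, the last holds). The fingers move at their own pace and stop on an object; "grip_force" is the grip in N (left out, the last holds). Time passes only in rows, so rows that repeat a pose let the fingers close. It gives the time, the measured TCP pose, the force and the opening at its end, in the units of the state.
- arm.state(): the state, without advancing time (a new reading comes with each control period).
- arm.snapshot(name): name is "side" or "top"; returns the picture (480x640x3 uint8, blue, green, red); there is no depth.
- arm.camera_params(name): a dict with "mtx" (3x3 intrinsics, pixels), "rvec" (rotation vector, rad) and "tvec" (3), from world to camera coordinates, as OpenCV has them. Camera axes: x right, y down, z forward; pixel columns grow to the right and rows downward; lengths in mm; the calibration is good to about 2 mm. A picture is of the moment at which its call begins. camera_params takes no time and is no camera call.
- arm.sign_off(): hands the job in, once; it reports no verdict.
Trained networks look in the newest picture that a camera, given by its name, has taken for a name from the list of things; names that differ only in an ending like _2 or _b are one class to them, and where a whole thing is asked for, a point or a joint stands for the part that bears it (a point fixed in the world has none). Each returns a list of dicts, best first, with "conf" (0 to 1); they miss things now and then, are a little off and sometimes report something else, mostly with a low value. They report only what shows in the picture. A call takes as long as a camera call. They do not tell look-alikes from the thing itself.
- arm.spot_in(label, camera): "position" ([x, y, z] in mm, in the coordinates of the camera as it stood for that picture, good to about 4 mm: the middle of the surface that is visible of it).
- arm.tip_of(label, camera): "position" ([x, y, z] in mm, in the coordinates of the camera as it stood for that picture, good to about 4 mm: a listed point, or the origin of a listed thing).
The state is a dict: "time": time; "joints": joint angles; "dq": joint speeds; "tau": joint torques, N m; "tcp_pos": TCP position; "tcp_rot": TCP orientation; "wrist_force": force on the tool from outside, world axes, zero at the start; "torque": the same for the moment, N m; "opening": finger opening in mm.
Only numpy, scipy, OpenCV 4.12 (cv2) and the standard library are available. Lean on these libraries where they do the work, as an engineer would, in place of code of your own. Each camera call takes 0.05 s, during which the arm holds its last target. There are 200 camera calls.

TASK

Give the saw blade a shot of lubricant: press the cap of the clamped spray can right down and let it come up again. Then press the sprung inching lever with the fingers to half of its travel, its pointer between the two raised marks, and keep holding it there so that the blade creeps round: finish while still holding it. Never push the lever down to its bottom stop, which trips the saw, and leave the loose things lying about where they are.

Things in the scene. Friction and masses are not known exactly. Their poses are not given: they have to be found in the camera images.
- spray_can: Upright bare-metal spray can, 66 mm in diameter, fixed in a 90 x 90 mm dark steel holder plate on the saw table; origin at the middle of the plate's underside on the table, z up, the nozzle looks along its +x. Its shoulder is 186 mm above the table. It cannot be moved.
- cap_top (a point): Centre of the flat top of the can's white sprung cap (a disc 34 mm in diameter, 22 mm high, on the can's axis), 218 mm above the table when up; it goes straight down when pressed.
- cap (a joint): Travel of the spray cap in m: 0 = up, 0.008 = right down on its stop. It springs back up. It takes 2.5 N to start it and 7 N to hold it right down.
- lever_post: Fixed grey post of the inching lever, foot 110 x 100 mm, steel cheeks 145 mm high. Origin on the table under the hinge, z up; the lever sticks out along its -x. The level hinge lies along y, 120 mm up. Beside the lever (+y side) stands a dark plate, 13 to 63 mm out from the hinge, 140 mm high, with two light raised marks; the light pin on the lever 69 mm out is its pointer.
- lever_pad (a point): Centre of the top face of the lever's flat black square press pad (44 x 44 mm, 12 mm thick), 118 mm out from the hinge along the lever and 10 mm above the lever's middle line; 130 mm above the table when released. It moves with the lever: about 35 mm lower at half travel, 68 mm lower at the bottom stop.
- jog_lever (a joint): Angle of the inching lever in rad: 0 = released, level; grows as the pad is pressed down; 0.30 = half travel; 0.60 = bottom stop. The raised marks stand at 0.19 and 0.41 (pad about 22 and 48 mm below its released height). It springs back when let go; the pad takes about 2.5 N to start, 7 N at half travel, 12 N at the bottom.
- tin: Bystander: loose lidded plastic tin, 68 mm in diameter, 110 mm high, without a nozzle; origin at the centre of its underside.
- profile: Bystander: loose aluminium block, 40 x 100 x 40 mm; origin at the centre of its underside, long side along its y.
- offcut: Bystander: loose plywood strip, 50 x 140 x 18 mm; origin at the centre of its underside, long side along its y.
- spanner: Bystander: loose steel spanner lying flat on the table, long side along its x; origin at its underside.
Things that resemble listed ones, but are neither listed nor needed, are in the scene too. There is more than one size of the spray_can; the job needs the smallest.

How it is judged:
By the outcome, as a careful person would: the job done as asked, in the order asked, and still so for the second after the job is handed in, while the arm keeps its last pose, push and grip.
It also fails if it takes over 43 s, if anything falls off the work surface, if the arm or the gripper's body presses on something with over 40 N, if the wrist force passes 120 N, or if a joint passes its speed limit or range.

## Working session

There is one attempt and no reset: what is moved stays moved. The work goes in short steps, Python scripts to look and compute and a tool call to move; the robot and the scene stay as the last step left them, time stands still between calls to the robot, and variables do not carry over. Pictures are saved under pics/ and viewed, about 8 in all and at most 12, crops included, and the job is handed in when it is done.

Besides the shell and the picture viewer there is one more tool, called after "Call:" by a JSON object that holds its "op" and its "data", one argument or row to a line. servo_tool: Moves the arm, as the interface text tells. Its arguments: {"type":"object","properties":{"commands":{"type":"array"},"fingers":{"type":"number"},"grip_force":{"type":"number"}},"required":["commands"]}

```bash
mkdir -p pics; cat > h.py <<'E'
from station import arm
import numpy as np, cv2
def cam(n):
    p=arm.camera_params(n); R=cv2.Rodrigues(np.array(p['rvec'],float))[0]; return np.array(p['mtx']),R,np.array(p['tvec'],float).ravel()
def world(n,p):
    K,R,t=cam(n); return R.T@(np.array(p)-t)
def pix(n,w):
    K,R,t=cam(n); q=K@(R@np.array(w,float)+t); return q[:2]/q[2]
def ray(n,uv,z):
    K,R,t=cam(n); d=R.T@np.linalg.inv(K)@np.array([*uv,1.]); c=-R.T@t; return c+d*(z-c[2])/d[2]
E
python3 - <<'E'
from h import *
for n in('top','side'):
    cv2.imwrite(f'pics/{n}0.png',arm.snapshot(n))
    for f,l in(('tip','spray_can'),('tip','cap_top'),('tip','lever_post'),('tip','lever_pad'),('spot','lever_pad'),('tip','tin')):
        for d in (arm.tip_of if f=='tip' else arm.spot_in)(l,n):
            w=world(n,d['position']); print(n,f,l,round(d['conf'],2),w.round(),pix(n,w).round())
print(arm.state())
E
```

```text
top tip spray_can 0.82 [690. 492.   2.] [159. 201.]
top tip spray_can 0.79 [521. 350.   1.] [219. 272.]
top tip spray_can 0.55 [596. 183.   0.] [291. 240.]
top tip cap_top 0.88 [681. 491. 303.] [113. 173.]
top tip cap_top 0.68 [592. 186. 217.] [284. 228.]
top tip cap_top 0.6 [524. 352. 307.] [187. 259.]
top tip lever_post 0.95 [ 569. -144.   -0.] [430. 251.]
top tip lever_post 0.49 [589. 185. 216.] [284. 230.]
top tip lever_pad 0.72 [462. -99. 131.] [423. 295.]
top tip lever_pad 0.55 [590. 184. 216.] [285. 229.]
top spot lever_pad 0.98 [ 480. -109.  128.] [427. 287.]
top tip tin 0.71 [755. 244.  -3.] [265. 174.]
side tip spray_can 0.64 [596. 178.  -4.] [295. 279.]
side tip spray_can 0.63 [685. 493.  -0.] [168. 329.]
side tip spray_can 0.6 [523. 352.  -4.] [256. 343.]
side tip cap_top 0.78 [683. 488. 309.] [124. 270.]
side tip cap_top 0.61 [522. 352. 305.] [236. 289.]
side tip cap_top 0.47 [597. 185. 212.] [287. 236.]
side tip lever_post 0.72 [ 571. -146.   -3.] [395. 215.]
side tip lever_post 0.47 [600. 183. 217.] [287. 234.]
side tip lever_pad 0.57 [469. -91. 131.] [415. 225.]
side 
[... 153 characters left out ...]
20.]
side tip tin 0.86 [759. 243.  -2.] [237. 249.]
{'time': 0.7, 'joints': array([-1.23547354e+00,  4.93567687e-01,  1.34548091e+00, -2.16233003e-05,
        1.30248669e+00, -9.54873609e-02]), 'dq': array([0.00020848, 0.00132732, 0.00130249, 0.00112215, 0.00160512,
       0.00161159]), 'tau': array([ 3.66158507e-03, -8.81852102e+01, -3.84213674e+01,  5.71237506e-04,
        9.92663990e-04, -6.78335732e-05]), 'tcp_pos': array([ 261.01363702, -567.89548019,  404.70354789]), 'tcp_rot': array([-0.69076014, -0.1511202 ,  0.69076993, -0.15116223]), 'wrist_force': array([ 0.1429561 , -0.59373603,  0.16655011]), 'torque': array([-0.04844742, -0.05133325, -0.01907749]), 'opening': 85.28316530452855}
```

View pics/top0.png

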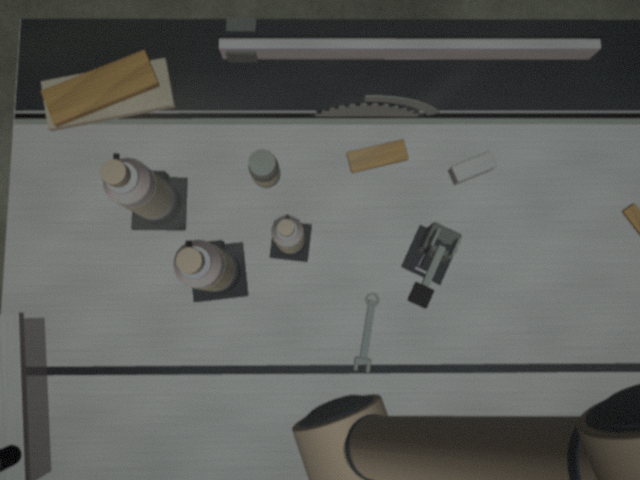

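View pics/side0.png

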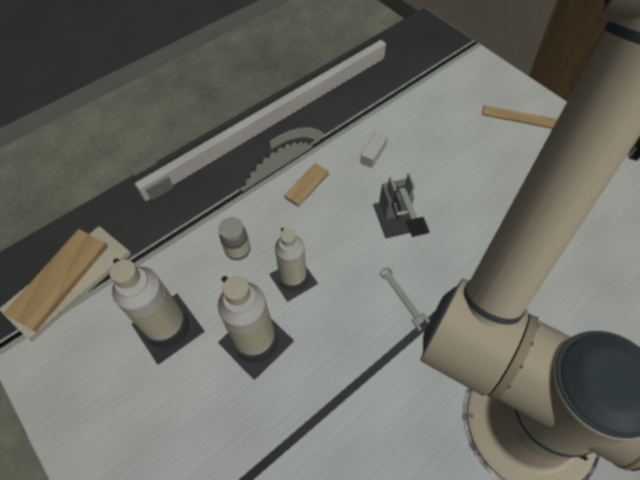

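The smallest can stands at top-view pixel (288,232), world about (594,184). The lever post is at (430,251) and its black pad at (421,295). The other two "spray_can" hits are the taller cans, with caps at about 305 mm. I'll refine the cap and pad positions by segmenting them.

```bash
python3 - <<'E'
from h import *
a=cv2.imread('pics/top0.png');b=cv2.imread('pics/side0.png')
g=cv2.resize(a[205:315,265:465],None,fx=4,fy=4,interpolation=cv2.INTER_CUBIC);cv2.imwrite('pics/cropt.png',g)
def dark(im,n,x0,x1,y0,y1,th=35):
    m=(im[y0:y1,x0:x1].max(2)<th).astype(np.uint8);k,l,s,c=cv2.connectedComponentsWithStats(m)
    for i in range(1,k):
        if s[i,4]>40:uv=c[i]+[x0,y0];print(n,s[i],uv,ray(n,uv,130).round(1),ray(n,uv,124).round(1))
dark(a,'top',400,445,278,315); dark(b,'side',400,435,210,240)
for n in('top','side'):
    for w in((594,184,218),(465,-97,130)):print(n,w,pix(n,w))
print(ray('top',(288,225),218),ray('side',(288.5,236),218))
E
```

```text
top (594, 184, 218) [284.78743761 227.19899254]
top (465, -97, 130) [421.52415386 294.05506758]
side (594, 184, 218) [287.7943006  235.67368743]
side (465, -97, 130) [418.18355049 224.88872137]
[598.32682966 177.7303358  218.        ] [592.3996388  183.34359168 218.        ]
```

View pics/cropt.png

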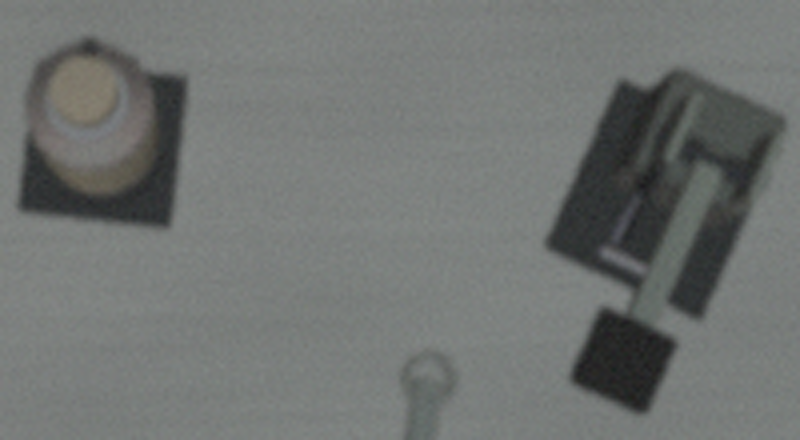

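Call:
{"op": "servo_tool", "data": {
  "commands": [
    [2, 4.5, 2, 0],
    [4, 9, 4, 0],
    [6, 13.5, 5, 0],
    [8, 18, 5, 0],
    [10, 22.5, 5, 0],
    [12, 27, 5, 0],
    [14, 31.5, 5, 0],
    [16, 36, 5, 0]
  ],
  "fingers": 255
}}

```text
time: 1.5
tcp_pos: [420.3, -208.3, 455.0]
tcp_rot: [0.691, 0.151, -0.691, 0.151]
wrist_force: [0.2, -0.1, -0.0]
opening: 0.2
```

The crop shows the cap centre at about (286,227.5), which gives world (594,182). The pad centre is at about (421,295), which gives (463,-96).

Call:
{"op": "servo_tool", "data": {
  "commands": [
    [2.1, 4.5, 0, 0],
    [4.3, 9, 0, 0],
    [6.4, 13.5, 0, 0],
    [8.6, 18, 0, 0],
    [10.7, 22.5, 0, 0],
    [12.9, 27, 0, 0],
    [15, 31.5, 0, 0],
    [17.4, 36, 0, 0]
  ]
}}

```text
time: 2.3
tcp_pos: [593.8, 152.4, 455.1]
tcp_rot: [0.691, 0.151, -0.691, 0.151]
wrist_force: [0.7, -1.9, 0.4]
opening: -0.3
```

Call:
{"op": "servo_tool", "data": {
  "commands": [
    [0, 3, 0, 0],
    [0, 3, -2, 0],
    [0, 3, -4, 0],
    [0, 3, -5, 0],
    [0, 3, -5, 0]
  ]
}}

```text
time: 2.8
tcp_pos: [593.5, 182.2, 403.9]
tcp_rot: [-0.69, -0.151, 0.691, -0.151]
wrist_force: [0.5, -0.7, 0.9]
opening: -0.0
```

```bash
python3 - <<'E'
from h import *
ims=[]
for n in('top','side'):
    im=arm.snapshot(n)
    c=pix(n,(594,182,260)).astype(int)
    ims.append(cv2.resize(im[c[1]-50:c[1]+50,c[0]-50:c[0]+50],(400,400),interpolation=cv2.INTER_CUBIC))
    for d in arm.tip_of('cap_top',n): print(n,round(d['conf'],2),world(n,d['position']).round())
cv2.imwrite('pics/near.png',np.hstack(ims)); s=arm.state(); print(s['tcp_pos'],s['wrist_force'],s['time'])
E
```

```text
top 0.8 [527. 350. 305.]
top 0.62 [681. 493. 306.]
side 0.97 [522. 350. 305.]
side 0.58 [601. 184. 214.]
side 0.55 [684. 490. 306.]
[594.08070052 182.19801927 406.19314595] [-0.24228226  1.25498375 -0.60428916] 3.0
```

View pics/near.png

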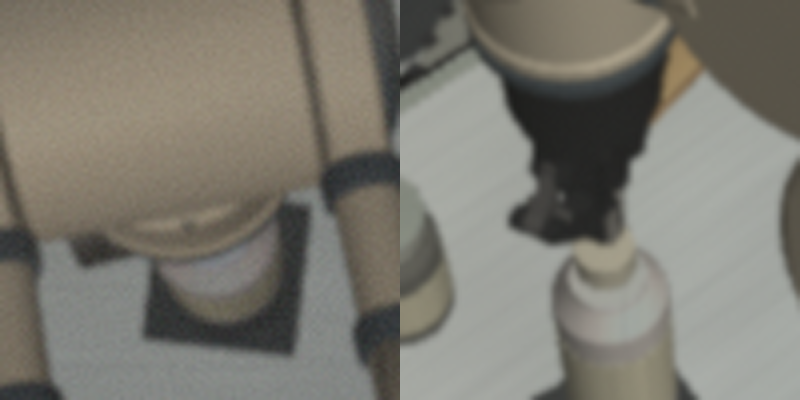

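```bash
python3 - <<'E'
from h import *
n='side'; c=pix(n,(594,182,260)).astype(int); im=arm.snapshot(n)
x0,y0=c[0]-30,c[1]-30
g=cv2.resize(im[y0:y0+70,x0:x0+70],None,fx=8,fy=8,interpolation=cv2.INTER_CUBIC)
g=cv2.convertScaleAbs(g,alpha=1.8,beta=10)
for z,col in((233,(0,0,255)),(218,(0,255,0)),(305,(255,0,0)),(406,(255,255,0))):
    p=((pix(n,(594,182,z))-[x0,y0]+.5)*8).astype(int); print(z,p); cv2.circle(g,tuple(int(v) for v in p),3,col,-1)
cv2.imwrite('pics/near2.png',g)
E
```

```text
233 [252 304]
218 [256 333]
305 [233 153]
406 [200 -94]
```

View pics/near2.png

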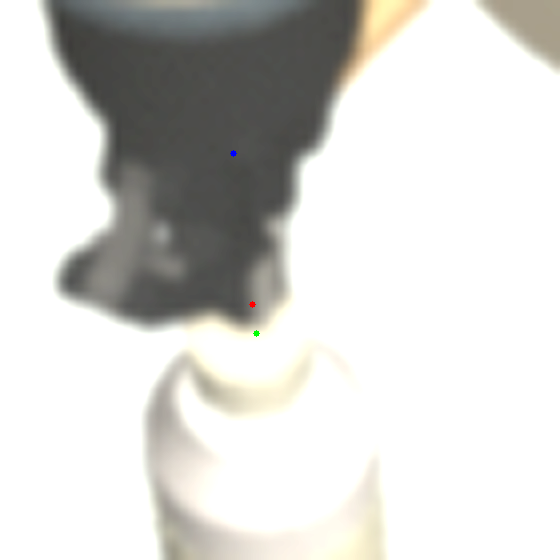

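The tip at crop (250,320) sits right over the cap centre at about (250,333), so they are aligned. Pressing now.

Call:
{"op": "servo_tool", "data": {
  "commands": [
    [0, 0, -0.6, 0],
    [0, 0, -1.2, 0],
    [0, 0, -1.6, 0],
    [0, 0, -1.8, 0],
    [0, 0, -1.8, 0]
  ]
}}

```text
time: 3.55
tcp_pos: [594.0, 182.2, 388.0]
tcp_rot: [0.692, 0.151, -0.69, 0.151]
wrist_force: [-1.1, -0.6, 4.6]
opening: 0.1
```

Call:
{"op": "servo_tool", "data": {
  "commands": [
    [0, 0, -0.3, 0],
    [0, 0, -0.5, 0],
    [0, 0, -0.55, 0],
    [0, 0, -0.55, 0]
  ]
}}

```text
time: 3.95
tcp_pos: [594.0, 182.2, 383.4]
tcp_rot: [0.692, 0.151, -0.69, 0.151]
wrist_force: [-4.2, -1.6, 12.0]
opening: 0.1
```

Call:
{"op": "servo_tool", "data": {
  "commands": [
    [0, 0, -0.1, 0],
    [0, 0, -0.1, 0],
    [0, 0, -0.1, 0]
  ]
}}

```text
time: 4.25
tcp_pos: [593.9, 182.2, 383.4]
tcp_rot: [0.692, 0.151, -0.69, 0.151]
wrist_force: [-4.7, -0.8, 13.3]
opening: 0.0
```

The force is past 7 N and the tool goes no lower, so the cap is on its stop. Release it and go to the lever.

Call:
{"op": "servo_tool", "data": {
  "commands": [
    [0, 0, 1, 0],
    [0, 0, 4, 0],
    [0, 0, 7, 0],
    [-1, -3, 7, 0],
    [-3, -7, 7, 0],
    [-5, -11, 7, 0],
    [-7, -15, 7, 0],
    [-9, -19, 7, 0]
  ]
}}

```text
time: 5.05
tcp_pos: [502.8, -9.0, 453.6]
tcp_rot: [0.692, 0.151, -0.689, 0.152]
wrist_force: [1.3, 0.3, -0.6]
opening: -0.1
```

Call:
{"op": "servo_tool", "data": {
  "commands": [
    [-2, -4.4, 0, 0],
    [-4.1, -8.8, -3, 0],
    [-4.1, -8.8, -7, 0],
    [-4.1, -8.8, -11, 0],
    [-4.1, -8.8, -12, 0],
    [-4.1, -8.8, -12, 0]
  ]
}}

```text
time: 5.65
tcp_pos: [461.8, -96.9, 333.2]
tcp_rot: [0.691, 0.151, -0.69, 0.151]
wrist_force: [0.5, -0.3, -0.1]
opening: 0.2
```

```bash
python3 - <<'E'
from h import *
ims=[]
for n in('top','side'):
    im=arm.snapshot(n); cv2.imwrite(f'pics/{n}3.png',im)
    x0,y0=pix(n,(480,-100,130)).astype(int)-[25,25]
    g=cv2.convertScaleAbs(cv2.resize(im[y0:y0+50,x0:x0+50],None,fx=8,fy=8,interpolation=cv2.INTER_CUBIC),alpha=1.8,beta=10)
    s=arm.state(); t=s['tcp_pos']
    for w,col in(((t[0],t[1],t[2]-173),(0,0,255)),((463,-96,130),(0,255,0))):
        cv2.circle(g,tuple(int(v) for v in (pix(n,w)-[x0,y0]+.5)*8),3,col,-1)
    ims.append(g)
    for l in('lever_pad','cap_top'):
        for d in arm.tip_of(l,n): print(n,l,round(d['conf'],2),world(n,d['position']).round())
cv2.imwrite('pics/lev.png',np.hstack(ims)); print(t,s['wrist_force'],s['time'])
E
```

```text
top lever_pad 0.19 [ 567. -149.   -2.]
top cap_top 0.9 [677. 493. 306.]
top cap_top 0.87 [523. 350. 308.]
top cap_top 0.63 [591. 184. 215.]
side lever_pad 0.55 [470. -91. 130.]
side cap_top 0.85 [685. 488. 312.]
side cap_top 0.84 [523. 351. 307.]
side cap_top 0.51 [601. 185. 214.]
[462.5101449  -96.92005126 335.29998386] [-0.08377546  0.21325162 -0.13355462] 5.85
```

View pics/lev.png

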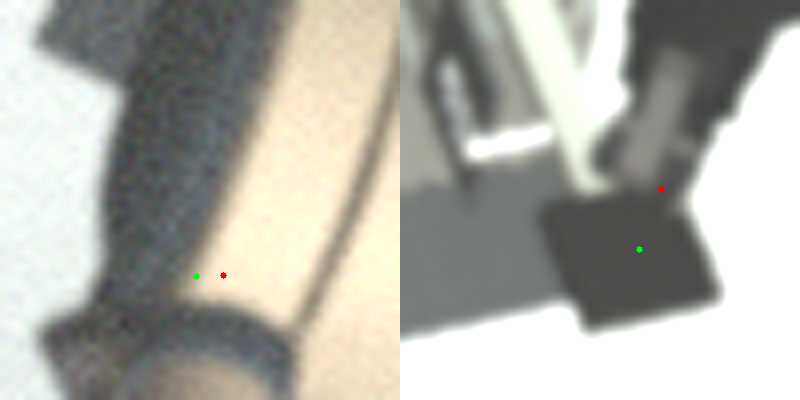

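The tip (red) is above the pad, about 3 mm from its centre. Press gradually, aiming for TCP z ≈ 272.

Call:
{"op": "servo_tool", "data": {
  "commands": [
    [0, 0, -1.5, 0],
    [0, 0, -2.7, 0],
    [0, 0, -3.4, 0],
    [0, 0, -4, 0],
    [0, 0, -4.5, 0],
    [0, 0, -4.9, 0],
    [0, 0, -5.2, 0],
    [0, 0, -5.2, 0]
  ]
}}

```text
time: 6.75
tcp_pos: [462.5, -97.0, 282.9]
tcp_rot: [0.693, 0.151, -0.688, 0.152]
wrist_force: [-1.0, 1.6, 5.6]
opening: -0.1
```

Call:
{"op": "servo_tool", "data": {
  "commands": [
    [0, 0, -0.5, 0],
    [0, 0, -0.9, 0],
    [0, 0, -1.1, 0],
    [0, 0, -1.1, 0],
    [0, 0, -1.1, 0]
  ]
}}

```text
time: 7.25
tcp_pos: [463.2, -97.3, 272.4]
tcp_rot: [0.694, 0.15, -0.688, 0.153]
wrist_force: [1.6, 0.3, 7.4]
opening: -0.3
```

```bash
python3 - <<'E'
from h import *
from math import sin,cos
n='side'; im=arm.snapshot(n); s=arm.state(); print(s['tcp_pos'],s['wrist_force'],s['time'])
P=np.array([570,-145,0.]); u=np.array([463,-96,0])-P; u/=np.linalg.norm(u); v=np.cross([0,0,1],-u)
x0,y0=pix(n,(510,-115,110)).astype(int)-[35,30]; S=9
def crop(i): return cv2.convertScaleAbs(cv2.resize(i[y0:y0+60,x0:x0+60],None,fx=S,fy=S,interpolation=cv2.INTER_CUBIC),alpha=1.6,beta=10)
g=crop(im)
def dot(w,c): cv2.circle(g,tuple(int(q) for q in (pix(n,w)-[x0,y0]+.5)*S),3,c,-1)
for th,c in((0,(255,0,0)),(.19,(0,255,255)),(.3,(0,255,0)),(.41,(0,0,255)),(.6,(255,0,255))):
    for r,h in((140,10),(140,-2)):
        for e in(-22,22):
            dot(P+u*(r*cos(th)+h*sin(th))+v*e+[0,0,120-r*sin(th)+h*cos(th)],c)
cv2.imwrite('pics/press.png',g)
E
```

```text
[463.17708473 -97.27078631 272.41380912] [ 1.78357313 -0.04935357  7.22559441] 7.3
```

View pics/press.png

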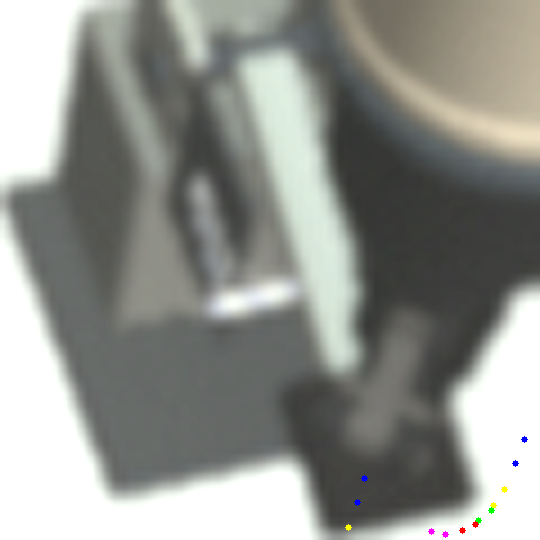

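```bash
python3 - <<'E'
from h import *
from math import sin,cos
n='side'
a0=pix(n,(480,-100,130)).astype(int)-25; b0=pix(n,(510,-115,110)).astype(int)-[35,30]
print('obs right corner shift',np.array([470,497])/9+b0-np.array([320,298])/8-a0)
print('obs left corner shift',np.array([290,390])/9+b0-np.array([143,210])/8-a0)
print('obs pin/bar shift',np.array([298,292])/9+b0-np.array([150,130])/8-a0)
P=np.array([570,-145,0.]); u=np.array([463,-96,0])-P; u/=np.linalg.norm(u); v=np.cross([0,0,1],-u)
f=lambda th,r,h,e:pix(n,P+u*(r*cos(th)+h*sin(th))+v*e+[0,0,120-r*sin(th)+h*cos(th)])
for th in(.19,.25,.3,.35,.41,.6):print(th,[(f(th,*k)-f(0,*k)).round(1) for k in((140,10,-22),(96,10,22),(69,0,14))])
im=cv2.imread('pics/side3.png'); g1=im[b0[1]:b0[1]+65,b0[0]:b0[0]+60]
im=arm.snapshot(n); cv2.imwrite('pics/side4.png',im); g2=im[b0[1]:b0[1]+65,b0[0]:b0[0]+60]
cv2.imwrite('pics/cmp.png',cv2.convertScaleAbs(cv2.resize(np.hstack([g1,g2]),None,fx=6.6,fy=6.6,interpolation=cv2.INTER_CUBIC),alpha=1.3))
E
```

```text
obs right corner shift [-3.77777778  5.97222222]
obs left corner shift [-1.65277778  5.08333333]
obs pin/bar shift [-1.63888889  4.19444444]
0.19 [array([-2.1,  5.6]), array([-1.1,  4.1]), array([-0.9,  2.5])]
0.25 [array([-3. ,  6.9]), array([-1.5,  5.2]), array([-1.3,  3.1])]
0.3 [array([-3.7,  7.8]), array([-1.9,  5.9]), array([-1.6,  3.6])]
0.35 [array([-4.4,  8.6]), array([-2.3,  6.6]), array([-1.9,  3.9])]
0.41 [array([-5.4,  9.4]), array([-2.8,  7.3]), array([-2.3,  4.3])]
0.6 [array([-8.7, 10.5]), array([-4.7,  8.5]), array([-3.8,  4.7])]
```

View pics/cmp.png

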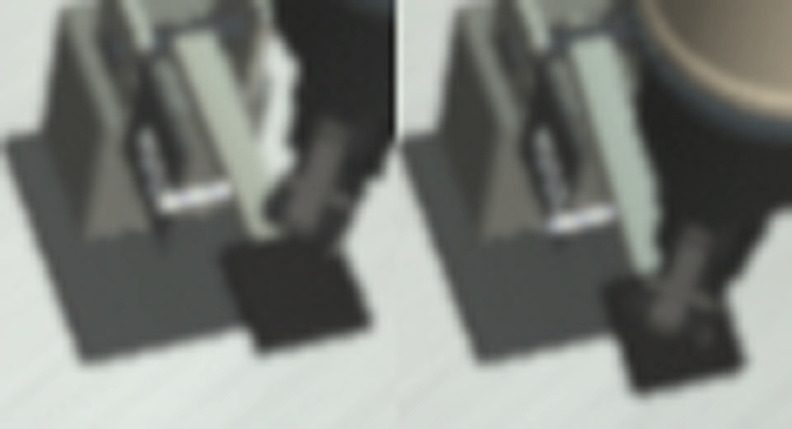

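The comparison shows the pad's corners shifted by about (-3,+6) px, which puts the lever at roughly 0.24–0.30. Finger height gives 0.26–0.30. I'll press 2 mm more to centre it.

Call:
{"op": "servo_tool", "data": {
  "commands": [
    [0, 0, -0.2, 0],
    [0, 0, -0.2, 0],
    [0, 0, -0.2, 0],
    [0, 0, -0.2, 0],
    [0, 0, -0.2, 0]
  ]
}}

```text
time: 7.85
tcp_pos: [463.4, -97.4, 270.8]
tcp_rot: [0.694, 0.15, -0.687, 0.153]
wrist_force: [-1.4, 0.6, 6.5]
opening: -0.0
```

Call:
{"op": "servo_tool", "data": {
  "commands": [
    [0, 0, 0, 0],
    [0, 0, 0, 0],
    [0, 0, 0, 0],
    [0, 0, 0, 0],
    [0, 0, 0, 0],
    [0, 0, 0, 0],
    [0, 0, 0, 0],
    [0, 0, 0, 0]
  ]
}}

```text
time: 8.65
tcp_pos: [463.5, -97.4, 271.1]
tcp_rot: [0.694, 0.15, -0.687, 0.153]
wrist_force: [-2.6, 1.9, 6.0]
opening: -0.1
```

```bash
python3 - <<'E'
from h import *
for n in('side','top'):
    arm.snapshot(n)
    for l in('lever_pad','spray_can','tin','spanner','profile','offcut','cap_top'):
        d=[(round(d['conf'],2),world(n,d['position']).round().tolist()) for d in arm.tip_of(l,n)]; print(n,l,d)
s=arm.state();print(s['tcp_pos'],s['wrist_force'],s['time'])
E
```

```text
side lever_pad [(0.96, [469.0, -90.0, 94.0]), (0.52, [766.0, -243.0, -3.0])]
side spray_can [(0.9, [686.0, 492.0, 1.0]), (0.82, [595.0, 178.0, -2.0]), (0.74, [524.0, 352.0, -1.0])]
side tin [(0.63, [763.0, 241.0, 4.0]), (0.59, [381.0, 6.0, -0.0])]
side spanner [(0.57, [383.0, 7.0, 1.0]), (0.49, [760.0, 243.0, 3.0])]
side profile [(0.88, [768.0, -247.0, -4.0])]
side offcut [(0.56, [801.0, -22.0, 0.0])]
side cap_top [(0.84, [525.0, 349.0, 311.0]), (0.82, [683.0, 489.0, 310.0]), (0.56, [597.0, 184.0, 217.0])]
top lever_pad []
top spray_can [(0.82, [521.0, 349.0, 4.0]), (0.75, [597.0, 185.0, -2.0]), (0.68, [687.0, 492.0, -1.0])]
top tin []
top spanner [(0.72, [388.0, 11.0, -2.0])]
top profile [(0.59, [767.0, -242.0, -4.0])]
top offcut [(0.8, [797.0, -21.0, 0.0])]
top cap_top [(0.93, [526.0, 352.0, 306.0]), (0.73, [679.0, 490.0, 303.0]), (0.69, [592.0, 186.0, 214.0])]
[463.47032891 -97.42202777 271.13628369] [-2.54137033  0.71092166  6.94489882] 9.45
```

The network now puts the pad at z = 94 mm, and half travel would be about 95. The cap is back up at about 216 mm. Handing in.

```bash
python3 -c "
from station import arm
print(arm.sign_off())"
```

```text
the job is handed in; nothing more can be done
None
```

I pressed the smallest spray can's cap down to its stop and let it come back up. Then I pressed the inching lever to about half travel and handed the job in, at about 9.5 s, with the fingers still holding it.

- **Cap:** the tool stopped going down at a fingertip height of about 210 mm, with 12–13 N on it. After I released it, the detections put the cap top at 214–217 mm, and its up height is 218 mm.
- **Lever:** in the last check the side camera put the pad at 94 mm, where half travel is about 95 mm, with a steady 6–7 N on it. It was never near the bottom stop.
- **Where the checks disagreed:** pixel shifts read before the last 2 mm gave a lever angle of 0.24–0.30 rad, and the finger height gave 0.26–0.30. I pressed about 2 mm further, of which the arm's reading shows about 1.3 mm. I did not check the pointer against the marks in a picture after that. The top camera could not see the pad under the arm.
- **Loose things:** the tool never went near them. The last detections put the tin where it was at the start. For the spanner, profile and offcut I only have end positions, which match the first pictures roughly.

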